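Roll a cylinder liner up to the measuring stop

TASK

Roll the steel cylinder liner along the lane by pushing its side until it meets the sprung black pad, and press it gently against the pad so that the spring gives part of the way (about 6 to 8 newtons, never rammed hard to the end) and stays pressed for a second. Then ease off slowly so that the spring does not throw it back, and leave it lying still in the lane over the yellow mark, let go. Do not grip, lift or knock the liner, and leave the other parts lying where they are.

Things in the scene. Friction and masses are not known exactly. Their poses are not given: they have to be found in the camera images.
- liner: loose, lightly oiled (slippery) steel liner, a closed cylinder 76 mm in diameter and 110 mm long, 0.5 to 1.1 kg, with black end caps and a blue dab on its side, lying crosswise in the lane on its floor. Origin at its very centre; its y axis is the cylinder's axis (x and z turn as it rolls). It rolls very easily: left to itself at 50 mm/s it runs on some 10 mm or more, at 100 mm/s over 40 mm
- station: fixed grey measuring lane: base plate 350 mm long (x -165 to +185 mm), 150 wide, 12 thick, its top being the black lane floor. Origin at table level; x along the lane from the open end near the robot to the stop, y across, z up. Aluminium side guides 10 mm thick, tops 32 mm above the table, inner faces at y = +58 and -58 mm, from x = -165 to +105 mm
- kerb (a point): top of the low red kerb across the lane's near end, 6 mm thick, 4 mm above the lane floor (16 mm above the table), at x = -161 mm of the lane. Axes as for the lane
- mark (a point): middle of the yellow mark, a band 30 mm long (along the lane) across the lane floor and both guides, at x = +60 mm, y = 0 of the lane. The point lies 50 mm above the table, where the liner's centre is when it lies in the middle of the mark. Axes as for the lane
- stop: fixed red stop housing at the far end of the lane, 45 x 70 x 60 mm high; origin on its centre line at the lane floor, 150 mm ahead of the lane's origin, axes as for the lane; front face at x = -10 mm. A steel rod carries a black pad towards the liner, 12 mm thick, 70 wide, 30 high, centred 38 mm above the lane floor, the height of the liner's axis
- pad_mid (a point): where the face of the sprung black pad stands on average, 98 mm ahead of the lane's origin. How far it is set out varies and is NOT reported: its face is up to 10 mm nearer or farther, so the liner touches it up to 10 mm before or beyond the mark's middle. It gives from 1 N on, 4 N per mm, to a hard end at 4 mm. Some 2 N of a push on the liner is lost to friction. Let go, it throws the liner back
- gear: bystander: loose dark steel gear wheel, 78 mm across, 30 mm high with its hub, flat on the table beside the lane; origin under its centre
- bearing: bystander: loose steel bearing ring, 72 mm outside, 18 mm high, flat on the table beside the lane; origin under its centre
- sleeve: bystander: loose brass flanged sleeve standing on the table beside the lane, 48 mm across, 60 mm high; origin under its centre
- wrench: bystander: loose steel wrench, 200 mm long, lying on the table to the robot's right; origin under its middle
- screwdriver: bystander: loose screwdriver, 200 mm long, lying on the table to the robot's left; origin under its middle
- oilcan: bystander: blue can, 60 mm across, 130 mm high, standing to the robot's left; origin under its centre
Mind the look-alikes: they are no part of the job. What is shaped like the liner but purple is not meant.

How it is judged:
On the way:
1. the liner is pressed gently against the sprung pad, with more than 2.5 N, and held there for half a second (contact force between liner and stop above 2.5 N and contact force between liner and the fingers above 1 N and linear speed of liner below 0.03 m/s), for 0.5 s.
At the end, for the whole second after the job is handed in: the liner lies on the lane floor, at rest (under 5 mm/s), its centre over the yellow mark (within 15 mm of its middle along the lane), its axis across the lane to within 0.1 rad, and no longer pressed against the pad (under 1.5 N) (x of liner in the frame of mark between -0.015 and 0.015 m and z of liner in the frame of mark between -0.004 and 0.004 m and angle between the y axis of liner and the y axis of station, either way round below 0.1 rad and linear speed of liner below 0.005 m/s and contact force between liner and stop below 1.5 N); the robot touches nothing.
It fails at once if the liner is rammed against the stop with over 13 N (contact force between liner and stop above 13 N).
It fails at once if the liner is gripped or shoved by the fingers with over 25 N (contact force between liner and the fingers above 25 N).
It fails at once if the liner is lifted off the lane (z of liner in the frame of mark above 0.01 m).
It fails at once if the liner is knocked to more than 0.3 m/s (linear speed of liner above 0.3 m/s).
It fails at once if another part is moved by more than 20 mm (distance of any of gear, bearing, sleeve, wrench, screwdriver, oilcan from where it was at the start of the episode above 0.02 m).
It also fails if it takes over 61 s, if anything falls off the work surface, if the arm or the gripper's body presses on something with over 40 N, if the wrist force passes 120 N, or if a joint passes its speed limit or range.

ROBOT

A 6-joint arm with a two-finger parallel gripper is mounted at the origin on the work surface. World frame = base frame: x ahead of the robot, y to its left, z up, the work surface at z = 0. Lengths are in m, angles in rad, forces in N, time in s.
With the tool pointing down it reaches from about 0.325 to 0.775 m from the base axis. Payload 5.5 kg.
Tool frame: the origin (TCP) lies midway between the tips of the shut fingers; the grasp point (between the pads) lies 19 mm behind it; z points along the fingers, y is the direction in which the jaws open and shut (so a half turn about z gives the same grasp; the last joint's range is limited). The gripper opens to 85 mm and grips with 20 to 120 N. Pads are 22 mm wide; open, the fingers measure 114 mm over their backs; the gripper's body (76 mm by 85 mm) begins 54 mm behind the grasp point. The pads swing forward as they close: fully open they stand 13 mm farther back than shut.
Start: joints at [1.288, 0.091, 1.231, -0, 1.82, -0.057], TCP at [0.134, 0.585, 0.231] pointing down, gripper open.
Joint ranges: [-2.87, 2.87], [-0.86, 2.18], [0.17, 2.46], [-1.51, 4.65], [0.06, 2.69], [-2.65, 2.65]. Speed limits (rad/s): [2.57, 2.57, 3.01, 3.14, 3.14, 3.14].

INTERFACE

Orientations are given as a 3x3 rotation matrix whose columns are the frame's x, y, z axes.
In Python, from bench import ctrl gives the robot as it stands.
- The arm moves only by the tool step_arm, never from a script. Its argument "commands" is a list of rows, each a list of 7 numbers: the shift along the world's x, y, z in mm, then the turn, a rotation vector about the world's x, y, z in degrees, then the closure, from 0 (fully open) to 1 (shut). A call has 1 to 20 rows; each row shifts and turns the commanded pose from where the row before left it; what a row does not reach is not made up. A row lasts 1/8 s, in which the tool goes at most 62.5 mm and 10.7 degrees, less where a joint would pass 70% of its speed; a pose out of reach is approached as far as the arm can. A call is refused whole if a number of a shift passes 62.5 or a number of a turn 10.7, either way. A call with a gripper value outside its range is refused whole. The fingers move at their own pace and stop on an object; "squeeze" is the grip in N (left out, the last holds). Time passes only in rows, so rows that do not move let the fingers close. It gives the time, the measured TCP pose, the force and the opening at its end, in the units of the state.
- ctrl.observe(): the state, without advancing time (a new reading comes with each control period).
- ctrl.capture(name): name is "scene" or "top" or "wrist"; returns the picture (400x640x3 uint8, blue, green, red); there is no depth.
- ctrl.camera_info(name): a dict with "fx", "fy", "cx", "cy" (pixels), "R" (3x3) and "t" (3): a world point X has camera coordinates R X + t. Camera axes: x right, y down, z forward; pixel columns grow to the right and rows downward; lengths in m; the calibration is good to about 2 mm. A picture is of the moment at which its call begins: read the wrist's pose just before it. camera_info takes no time and is no camera call; for the wrist camera it gives the pose at the moment of the call.
- ctrl.sign_off(): hands the job in, once; it reports no verdict.
The state is a dict: "clock": time; "qpos": joint angles; "qd": joint speeds; "tau": joint torques, N m; "tcp_pos": TCP position; "ee_rot": TCP orientation; "ft_force": force on the tool from outside, world axes, zero at the start; "wrist_torque": the same for the moment, N m; "opening": finger opening in m.
Only numpy, scipy, OpenCV 4.12 (cv2) and the standard library are available. Lean on these libraries where they do the work, as an engineer would, in place of code of your own. Each camera call takes 0.05 s, during which the arm holds its last target.

## Working session

There is one attempt and no reset: what is moved stays moved. The work goes in short steps, Python scripts to look and compute and a tool call to move; the robot and the scene stay as the last step left them, time stands still between calls to the robot, and variables do not carry over. Pictures are saved under pics/ and viewed, and the job is handed in when it is done.

Besides the shell and the picture viewer there is one more tool, called after "Emit:" as name(argument=value, ...) on one line, values as JSON. step_arm: Moves the arm, as the interface text tells. Its arguments: {"type":"object","properties":{"commands":{"type":"array","items":{"type":"array","items":{"type":"number"}}},"squeeze":{"type":"number"}},"required":["commands"]}

```bash
ls; mkdir -p pics
python3 - <<'E'
from bench import ctrl
import cv2
s=ctrl.observe()
print(s)
for n in("scene","top"):
    im=ctrl.capture(n);cv2.imwrite(f"pics/{n}0.png",im)
    print(n,ctrl.camera_info(n))
E
```

```text
pics
{'clock': 0.0, 'qpos': array([ 1.28826269e+00,  9.18607036e-02,  1.23186298e+00, -1.12298888e-05,
        1.81980612e+00, -5.66710487e-02]), 'qd': array([ 0.00043795, -0.00012835, -0.00155242,  0.00032195, -0.00058542,
       -0.00022412]), 'tau': array([ 1.37843890e-04, -4.58715606e+01, -4.18036687e+01,  5.77074729e-05,
        1.11813794e-02,  7.74967162e-06]), 'tcp_pos': array([0.13427901, 0.58449583, 0.2301627 ]), 'ee_rot': array([[-9.74600651e-01,  2.23949302e-01, -5.29603510e-04],
       [ 2.23949906e-01,  9.74598875e-01, -1.86337355e-03],
       [ 9.88497784e-05, -1.93464973e-03, -9.99998124e-01]]), 'ft_force': array([ 0.02145457, -0.2083149 ,  0.21434107]), 'wrist_torque': array([ 0.02493381, -0.01467761,  0.00901312]), 'opening': 0.08566373781055414}
scene {'fx': 472.1277433910448, 'fy': 472.1277433910448, 'cx': 319.30023036732985, 'cy': 203.3933662391817, 'R': array([[ 0.11943993,  0.99264833, -0.01958047],
       [ 0.71335506, -0.09951769, -0.69370079],
       [-0.69054953,  0.06888774, -0.7199971 ]]), 't': array([-0.03114868, -0.28654366,  1.64706906])}
top {'fx': 404.32382983264046, 'fy': 404.32382983264046, 'cx': 319.5590779523203, 'cy': 195.63034586528278, 'R': array([[-0.01837393, -0.99968268, -0.01723168],
       [-0.98520488,  0.0210396 , -0.17008433],
       [ 0.17039291,  0.01385161, -0.98527884]]), 't': array([0.01078632, 0.50245805, 1.06380554])}
```

View pics/scene0.png

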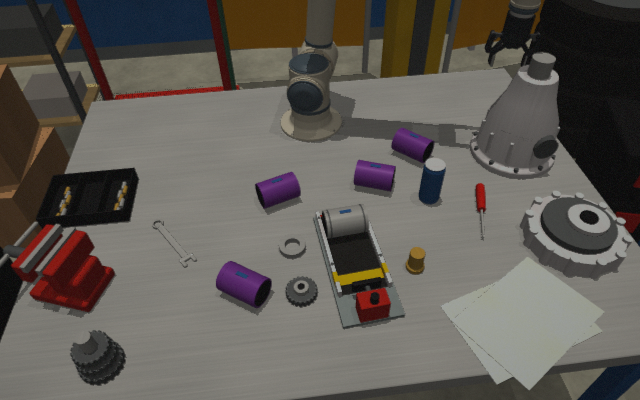

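View pics/top0.png

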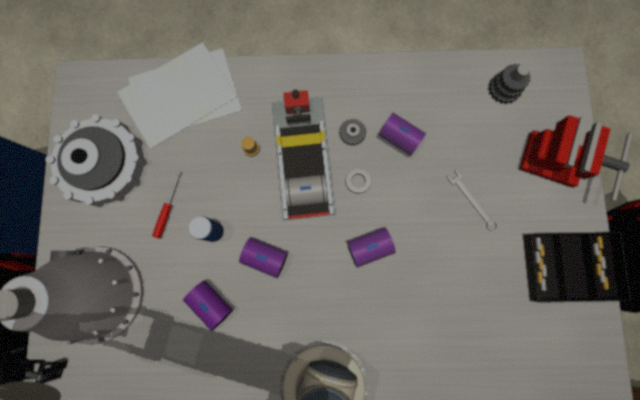

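The candidates are one bare steel/grey cylinder in the lane at top (306,190) / scene (345,221), and four purple ones at top (402,134), (371,246), (263,257) and (207,304). By the description I choose the grey one. I'll check it in a close crop and measure the lane.

```bash
cat > h.py <<'E'
import numpy as np, cv2
def ray(ci,px,z):
    d=np.array([(px[0]-ci["cx"])/ci["fx"],(px[1]-ci["cy"])/ci["fy"],1.])
    R=np.array(ci["R"]);t=np.array(ci["t"]);o=-R.T@t;d=R.T@d
    return o+d*(z-o[2])/d[2]
def proj(ci,X):
    c=np.array(ci["R"])@X+ci["t"];return c[:2]/c[2]*[ci["fx"],ci["fy"]]+[ci["cx"],ci["cy"]]
E
python3 - <<'E'
import cv2,numpy as np
a=cv2.imread("pics/scene0.png")[190:330,300:420]
b=cv2.imread("pics/top0.png")[80:225,250:360]
a=cv2.resize(a,(400,467),interpolation=cv2.INTER_CUBIC);b=cv2.resize(b,(354,467),interpolation=cv2.INTER_CUBIC)
cv2.imwrite("pics/crop0.png",np.hstack([a,b]))
from bench import ctrl
from h import *
for n,box in(("top",(250,80,360,225)),("scene",(300,190,420,330))):
    im=cv2.imread(f"pics/{n}0.png");hsv=cv2.cvtColor(im,cv2.COLOR_BGR2HSV);ci=ctrl.camera_info(n)
    for nm,lo,hi in(("yellow",(20,120,90),(35,255,255)),("redlow",(0,130,70),(8,255,255)),("blue",(95,90,40),(125,255,255))):
        m=cv2.inRange(hsv,lo,hi);k=np.zeros_like(m);x0,y0,x1,y1=box;k[y0:y1,x0:x1]=m[y0:y1,x0:x1]
        N,L,st,c=cv2.connectedComponentsWithStats(k)
        for i in range(1,N):
            if st[i,4]>8: 
                p=np.argwhere(L==i)[:,::-1].astype(np.float32)
                print(n,nm,st[i],c[i].round(1),"minrect",cv2.minAreaRect(p),"z12",ray(ci,c[i],.012).round(4))
E
```

```text
top yellow [277 131  48  17 523] [300.5 139.2] minrect ((300.5880126953125, 139.2572021484375), (11.91968822479248, 47.49394989013672), 83.36748504638672) z12 [0.6744 0.0531 0.012 ]
top yellow [250 138   5  11  39] [251.6 143.5] minrect ((252.0, 143.0), (10.0, 4.0), 90.0) z12 [0.6651 0.1948 0.012 ]
top yellow [251 151   7   5  11] [253.9 152.8] minrect ((254.00001525878906, 153.00001525878906), (1.7888542413711548, 7.155416965484619), 63.43495178222656) z12 [0.6369 0.1878 0.012 ]
top redlow [284  91  25  18 329] [296.1  99.7] minrect ((295.9781188964844, 99.29177856445312), (15.650375366210938, 23.5540771484375), 83.9909896850586) z12 [0.7957 0.065  0.012 ]
top redlow [289 212  40   6 116] [308.4 214.6] minrect ((308.5057067871094, 214.55296325683594), (3.0539498329162598, 39.310726165771484), 83.8844985961914) z12 [0.455  0.0335 0.012 ]
top blue [301 187   9   3  20] [304.6 187.6] minrect ((305.0, 188.0), (2.0, 8.0), 90.0) z12 [0.5318 0.043  0.012 ]
scene yellow [410 247  10  12  95] [415.1 252.5] minrect ((414.5, 252.5), (11.0, 9.0), 90.0) z12 [0.6208 0.2072 0.012 ]
scene yellow [4
[... 191 characters left out ...]
 [384.5 267.1] minrect ((384.4137878417969, 267.03448486328125), (10.027547836303711, 4.456687927246094), 68.19859313964844) z12 [0.6558 0.1187 0.012 ]
scene yellow [332 268  52  18 463] [357. 276.] minrect ((357.73223876953125, 276.61273193359375), (13.745800018310547, 50.79969787597656), 84.92039489746094) z12 [0.6732 0.0454 0.012 ]
scene redlow [356 288  35  22 437] [372.4 298.4] minrect ((372.84619140625, 298.2307434082031), (17.65045166015625, 32.16304397583008), 78.69007110595703) z12 [0.7421 0.0705 0.012 ]
scene blue [340 209  11   4  28] [345.3 210.7] minrect ((345.0577087402344, 210.78846740722656), (2.3533935546875, 10.394155502319336), 78.69007110595703) z12 [0.4495 0.0515 0.012 ]
```

View pics/crop0.png

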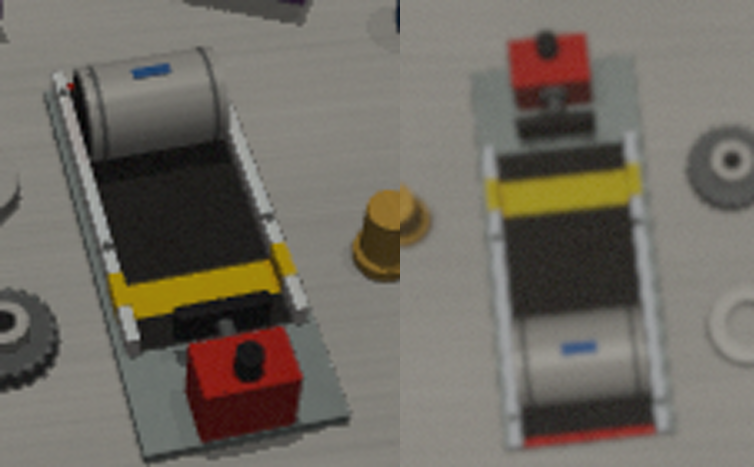

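The crop shows a bare steel cylinder with black caps and a blue dab, lying crosswise in the lane. That is the liner. The pad, housing and yellow mark are at the far end. Next I compute the lane frame and the liner position.

Run:
```python
from bench import ctrl
from h import *
ci=ctrl.camera_info("top")
k=ray(ci,(308.4,214.6),.015);y=ray(ci,(300.5,139.2),.016)
psi=np.arctan2(y[1]-k[1],y[0]-k[0]);print(k,y,np.degrees(psi),np.linalg.norm((y-k)[:2]))
ex=np.array([np.cos(psi),np.sin(psi)]);ey=np.array([-ex[1],ex[0]])
O=(k[:2]+161*ex/1000+y[:2]-.06*ex)/2;print("lane O",O,"mark",O+.06*ex)
f=lambda X:((X[:2]-O)@ex,(X[:2]-O)@ey)
print("liner mid",f(ray(ci,(305.5,190),.055)),"dab",f(ray(ci,(304.6,187.6),.087)))
# pad top edge front: crop (555,140)->
print("pad front top?",f(ray(ci,(250+(555-400)/3.22,80+137/3.22),.055)))
cs=ctrl.camera_info("scene")
for u,v in((130,152),(215,140)): print("liner far tangent scene",f(ray(cs,(300+u/3.33,190+v/3.33),.03)))
# tangent: silhouettes in top image by intensity profile along lane
im=cv2.imread("pics/top0.png").astype(float).mean(2)
prof=[]
for s in np.arange(-.165,.125,.004):
    v=[]
    for w in np.linspace(-.03,.03,9):
        P=O+s*ex+w*ey;u=proj(ci,np.array([*P,.050]));v.append(cv2.getRectSubPix(im.astype(np.float32),(1,1),tuple(map(float,u)))[0,0])
    prof.append((round(s*1000),round(np.mean(v))))
print(prof)
```

```text
[0.4544591  0.03329058 0.015     ] [0.67319594 0.05300261 0.016     ] 5.149445219669119 0.21962324454503543
lane O [0.6141237  0.04767917] mark [0.67388154 0.0530644 ]
liner mid (np.float64(-0.09769702239067836), np.float64(-0.0003707999010550934)) dab (np.float64(-0.09716024190484623), np.float64(0.0003052801862939668))
pad front top? (np.float64(0.09557978147653995), np.float64(0.0005064479833105386))
liner far tangent scene (np.float64(-0.06395316547447755), np.float64(-0.02411442532184354))
liner far tangent scene (np.float64(-0.060889023324462284), np.float64(0.044747092012425285))
[(-165, 74), (-161, 55), (-157, 42), (-153, 41), (-149, 41), (-145, 41), (-141, 41), (-137, 52), (-133, 75), (-129, 93), (-125, 102), (-121, 111), (-117, 117), (-113, 121), (-109, 126), (-105, 134), (-101, 143), (-97, 143), (-93, 128), (-89, 119), (-85, 122), (-81, 125), (-77, 124), (-73, 120), (-69, 113), (-65, 103), (-61, 85), (-57, 56), (-53, 42), (-49, 42), (-45, 40), (-41, 41), (-37, 40), (-33, 41), (-29, 41), (-25, 41), (-21, 40), (-17, 41), (-13, 41), (-9, 40), (-5, 40), (-1, 40), (3, 39), (7, 41), (11, 41), (15, 40), (19, 39), (23, 40), (27, 46), (31, 72), (35, 102), (39, 112), (43, 112), (47, 113), (51, 111), (55, 111), (59, 103), (63, 74), (67, 46), (71, 41), (75, 40), (79, 41), (83, 45), (87, 67), (91, 87), (95, 77), (99, 57), (103, 38), (107, 35), (111, 40), (115, 46), (119, 60), (123, 77)]
```

Emit:
step_arm(commands=[[20, -36, 0, 0, 0, 1.3, 0.5], [22, -39.5, 0, 0, 0, 1.3, 0.5], [22, -39.5, 0, 0, 0, 1.3, 0.5], [22, -39.5, 0, 0, 0, 1.3, 0.5], [22, -39.5, 0, 0, 0, 1.3, 0.5], [22, -39.5, 0, 0, 0, 1.3, 0.5], [22, -39.5, 0, 0, 0, 1.3, 0.5], [22, -39.5, 0, 0, 0, 1.3, 0.5], [22, -39.5, 0, 0, 0, 1.3, 0.5], [22, -39.5, 0, 0, 0, 1.3, 0.5], [22, -39.5, 0, 0, 0, 1.3, 0.5], [22, -39.5, 0, 0, 0, 1.3, 0.5], [22, -39.5, 0, 0, 0, 1.3, 0.5], [22, -39.5, 0, 0, 0, 1.2, 0.5], [4, -3, 0, 0, 0, 0, 0.5], [0, 0, 0, 0, 0, 0, 0.5]])

```text
clock: 2.1
tcp_pos: [0.4441, 0.0325, 0.2309]
ee_rot: [[-0.996, -0.089, -0.001], [-0.089, 0.996, 0.0], [0.001, 0.001, -1.0]]
ft_force: [-1.0, 0.4, -1.0]
opening: 0.0427
```

Emit:
step_arm(commands=[[0, 0, -30, 0, 0, 0, 0.5], [0, 0, -35, 0, 0, 0, 0.5], [0, 0, -30, 0, 0, 0, 0.5], [0, 0, -20, 0, 0, 0, 0.5], [0, 0, -15, 0, 0, 0, 0.5], [0, 0, 0, 0, 0, 0, 0.5]])

```text
clock: 2.85
tcp_pos: [0.4439, 0.0326, 0.1006]
ee_rot: [[-0.996, -0.091, -0.001], [-0.091, 0.996, 0.0], [0.001, 0.0, -1.0]]
ft_force: [0.2, 0.1, 0.3]
opening: 0.0428
```

Run:
```python
from bench import ctrl
import cv2,numpy as np
a=ctrl.capture("scene")[100:300,240:440];b=ctrl.capture("wrist")
s=ctrl.observe();print(s["clock"],s["tcp_pos"],s["ft_force"],s["opening"])
cv2.imwrite("pics/d1.png",np.hstack([cv2.resize(a,(400,400),interpolation=cv2.INTER_CUBIC),cv2.resize(b,(400,250))[:, :] if 0 else cv2.copyMakeBorder(cv2.resize(b,(400,250)),0,150,0,0,cv2.BORDER_CONSTANT)]))
```

```text
2.95 [0.44479885 0.03239735 0.10229703] [0.66359755 0.46713559 0.70225191] 0.04263300999740236
```

View pics/d1.png

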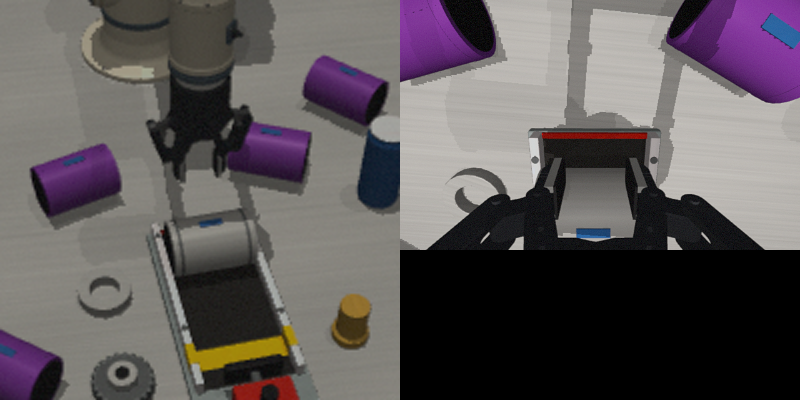

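The fingers are centred across the lane behind the liner, and the purple cylinders are well clear. Next I descend.

Emit:
step_arm(commands=[[0, 0, -12, 0, 0, 0, 0.5], [0, 0, -18, 0, 0, 0, 0.5], [0, 0, -18, 0, 0, 0, 0.5], [0, 0, -12, 0, 0, 0, 0.5], [0, 0, -5, 0, 0, 0, 0.5], [0, 0, 0, 0, 0, 0, 0.5], [0, 0, 0, 0, 0, 0, 0.5]])

```text
clock: 3.82
tcp_pos: [0.4448, 0.0323, 0.037]
ee_rot: [[-0.996, -0.09, 0.001], [-0.09, 0.996, -0.0], [-0.001, -0.0, -1.0]]
ft_force: [-0.7, -0.1, -0.4]
opening: 0.0428
```

Run:
```python
from bench import ctrl
import cv2,numpy as np
a=ctrl.capture("scene")[100:300,240:440]
s=ctrl.observe();print(s["clock"],s["tcp_pos"],s["ft_force"],s["opening"])
cv2.imwrite("pics/d2.png",cv2.resize(a,(500,500),interpolation=cv2.INTER_CUBIC))
```

```text
3.875 [0.44480676 0.0322824  0.03701597] [0.60895839 0.49213748 0.46829109] 0.04288099695769218
```

View pics/d2.png

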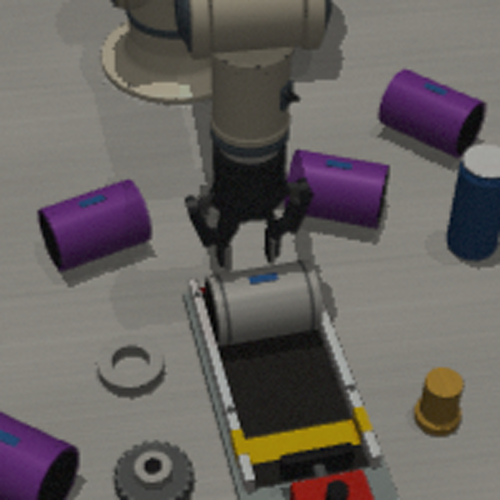

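Emit:
step_arm(commands=[[2, 0.2, 0, 0, 0, 0, 0.5], [3, 0.3, 0, 0, 0, 0, 0.5], [3, 0.3, 0, 0, 0, 0, 0.5], [3, 0.3, 0, 0, 0, 0, 0.5], [3, 0.3, 0, 0, 0, 0, 0.5], [3, 0.3, 0, 0, 0, 0, 0.5], [3, 0.3, 0, 0, 0, 0, 0.5], [3, 0.3, 0, 0, 0, 0, 0.5], [3, 0.3, 0, 0, 0, 0, 0.5], [3, 0.3, 0, 0, 0, 0, 0.5], [3, 0.3, 0, 0, 0, 0, 0.5], [3, 0.2, 0, 0, 0, 0, 0.5], [3, 0.2, 0, 0, 0, 0, 0.5], [3, 0.2, 0, 0, 0, 0, 0.5], [3, 0.2, 0, 0, 0, 0, 0.5]])

```text
clock: 5.75
tcp_pos: [0.4885, 0.0363, 0.0363]
ee_rot: [[-0.996, -0.09, -0.0], [-0.09, 0.996, 0.0], [0.0, 0.0, -1.0]]
ft_force: [-0.1, -0.1, -0.2]
opening: 0.0429
```

Run:
```python
from bench import ctrl
import cv2,numpy as np
a=ctrl.capture("scene")[100:300,240:440];b=ctrl.capture("top");cv2.imwrite("pics/top3.png",b)
s=ctrl.observe();print(s["clock"],s["tcp_pos"],s["ft_force"],s["opening"])
cv2.imwrite("pics/d3.png",np.hstack([cv2.resize(a,(400,400),interpolation=cv2.INTER_CUBIC),cv2.resize(b[80:230,230:380],(400,400),interpolation=cv2.INTER_CUBIC)]))
```

```text
5.85 [0.48858848 0.03629378 0.03625003] [-0.12023408 -0.6137271  -0.39774851] 0.0426248622531578
```

View pics/d3.png

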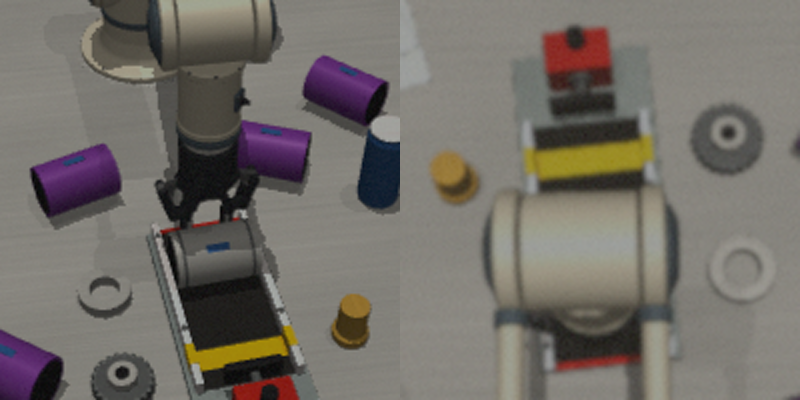

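Emit:
step_arm(commands=[[2, 0.2, 0, 0, 0, 0, 0.5], [3.5, 0.3, 0, 0, 0, 0, 0.5], [3.5, 0.3, 0, 0, 0, 0, 0.5], [3.5, 0.3, 0, 0, 0, 0, 0.5], [3.5, 0.4, 0, 0, 0, 0, 0.5], [3.5, 0.3, 0, 0, 0, 0, 0.5], [3.5, 0.3, 0, 0, 0, 0, 0.5], [3.5, 0.3, 0, 0, 0, 0, 0.5], [3.5, 0.3, 0, 0, 0, 0, 0.5], [3.5, 0.4, 0, 0, 0, 0, 0.5], [3.5, 0.3, 0, 0, 0, 0, 0.5], [3.5, 0.3, 0, 0, 0, 0, 0.5], [3.5, 0.3, 0, 0, 0, 0, 0.5], [3.5, 0.3, 0, 0, 0, 0, 0.5], [3.5, 0.4, 0, 0, 0, 0, 0.5], [3.5, 0.3, 0, 0, 0, 0, 0.5], [3.5, 0.3, 0, 0, 0, 0, 0.5], [3.5, 0.3, 0, 0, 0, 0, 0.5], [3, 0.3, 0, 0, 0, 0, 0.5], [3, 0.3, 0, 0, 0, 0, 0.5]])

```text
clock: 8.35
tcp_pos: [0.556, 0.0425, 0.0363]
ee_rot: [[-0.996, -0.09, -0.0], [-0.09, 0.996, -0.0], [0.0, -0.0, -1.0]]
ft_force: [0.2, -0.2, 0.7]
opening: 0.0427
```

```bash
cat > look.py <<'E'
from bench import ctrl
import cv2,numpy as np,sys
from h import *
im=ctrl.capture("scene");a=im[190:330,280:420]
s=ctrl.observe();print(s["clock"],s["tcp_pos"],s["ft_force"],s["opening"])
O=np.array([.61412,.04768]);ex=np.array([.996,.0898]);ey=np.array([-.0898,.996]);ex/=np.linalg.norm(ex)
d=s["tcp_pos"][:2]-O;print("tcp lane",d@ex,d@ey)
cv2.imwrite(f"pics/{sys.argv[1]}.png",cv2.resize(a,(560,560),interpolation=cv2.INTER_CUBIC))
ci=ctrl.camera_info("scene");g=cv2.cvtColor(im,cv2.COLOR_BGR2GRAY).astype(np.float32)
pr=[]
for st in np.arange(-.05,.125,.004):
    v=[]
    for w in np.linspace(-.02,.03,7):
        P=O+st*ex+w*ey;u=proj(ci,np.array([*P,.05]));v.append(cv2.getRectSubPix(g,(1,1),(float(u[0]),float(u[1])))[0,0])
    pr.append((round(st*1000),int(np.mean(v))))
print(pr)
E
python3 look.py d4
```

```text
8.4 [0.55629339 0.04252032 0.03628032] [-0.88149025  0.26302154 -0.16406968] 0.04262292666196167
tcp lane -0.058056320184146686 5.379302052282278e-05
[(-50, 72), (-46, 75), (-42, 80), (-38, 85), (-34, 86), (-30, 87), (-26, 89), (-22, 90), (-18, 89), (-14, 95), (-10, 105), (-6, 115), (-2, 115), (2, 110), (6, 103), (10, 96), (14, 90), (18, 81), (22, 73), (26, 65), (30, 58), (34, 54), (38, 45), (42, 22), (46, 17), (50, 19), (54, 18), (58, 20), (62, 27), (66, 29), (70, 45), (74, 116), (78, 129), (82, 128), (86, 128), (90, 127), (94, 124), (98, 55), (102, 26), (106, 27), (110, 14), (114, 16), (118, 24), (122, 24)]
```

View pics/d4.png

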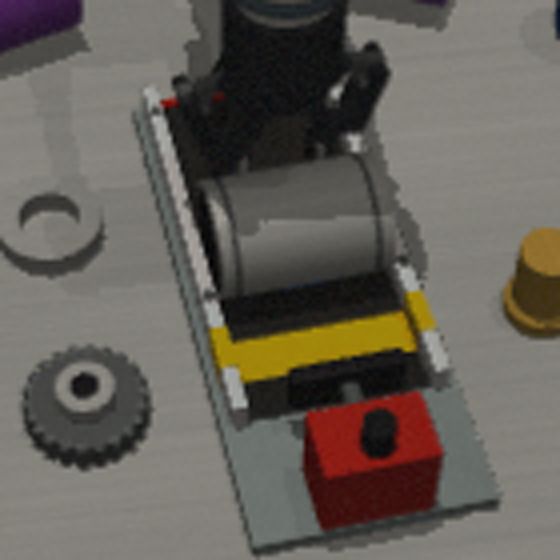

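Emit:
step_arm(commands=[[2, 0.2, 0, 0, 0, 0, 0.5], [3, 0.3, 0, 0, 0, 0, 0.5], [3, 0.2, 0, 0, 0, 0, 0.5], [3, 0.3, 0, 0, 0, 0, 0.5], [3, 0.3, 0, 0, 0, 0, 0.5], [3, 0.3, 0, 0, 0, 0, 0.5], [3, 0.2, 0, 0, 0, 0, 0.5], [3, 0.3, 0, 0, 0, 0, 0.5], [3, 0.3, 0, 0, 0, 0, 0.5], [3, 0.3, 0, 0, 0, 0, 0.5], [3, 0.2, 0, 0, 0, 0, 0.5], [3, 0.3, 0, 0, 0, 0, 0.5], [3, 0.3, 0, 0, 0, 0, 0.5], [2.5, 0.2, 0, 0, 0, 0, 0.5], [2, 0.2, 0, 0, 0, 0, 0.5], [2, 0.2, 0, 0, 0, 0, 0.5], [1.5, 0.1, 0, 0, 0, 0, 0.5], [1.5, 0.1, 0, 0, 0, 0, 0.5]])

```text
clock: 10.65
tcp_pos: [0.6034, 0.0468, 0.0363]
ee_rot: [[-0.996, -0.09, -0.0], [-0.09, 0.996, -0.0], [0.0, -0.0, -1.0]]
ft_force: [0.2, -0.2, -0.2]
opening: 0.0425
```

```bash
python3 look.py d5
python3 - <<'E'
from bench import ctrl
from h import *
ci=ctrl.camera_info("scene");O=np.array([.61412,.04768]);ex=np.array([.996,.0898])
print((ray(ci,(366.8,280.5),.065)[:2]-O)@ex)
E
```

```text
10.7 [0.60354411 0.04677265 0.03629009] [ 0.51734936  0.45031487 -0.45092583] 0.043100811636528354
tcp lane -0.010614638800570616 4.599504848268724e-05
[(-50, 19), (-46, 24), (-42, 25), (-38, 25), (-34, 25), (-30, 26), (-26, 26), (-22, 28), (-18, 31), (-14, 34), (-10, 37), (-6, 58), (-2, 69), (2, 73), (6, 78), (10, 81), (14, 85), (18, 86), (22, 88), (26, 88), (30, 89), (34, 89), (38, 100), (42, 119), (46, 116), (50, 112), (54, 105), (58, 98), (62, 92), (66, 85), (70, 76), (74, 66), (78, 59), (82, 55), (86, 63), (90, 74), (94, 73), (98, 38), (102, 24), (106, 26), (110, 16), (114, 16), (118, 24), (122, 24)]
0.11174092682549473
```

View pics/d5.png

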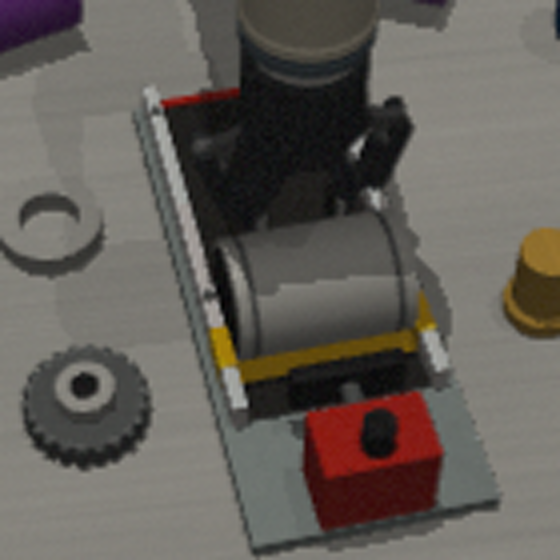

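Emit:
step_arm(commands=[[1.5, 0.1, 0, 0, 0, 0, 0.5], [1.5, 0.2, 0, 0, 0, 0, 0.5], [1.5, 0.1, 0, 0, 0, 0, 0.5], [1.5, 0.1, 0, 0, 0, 0, 0.5], [1.5, 0.2, 0, 0, 0, 0, 0.5], [1.5, 0.1, 0, 0, 0, 0, 0.5], [1.5, 0.1, 0, 0, 0, 0, 0.5], [1, 0.1, 0, 0, 0, 0, 0.5], [1, 0.1, 0, 0, 0, 0, 0.5], [0.5, 0.1, 0, 0, 0, 0, 0.5]])

```text
clock: 11.95
tcp_pos: [0.6164, 0.048, 0.0363]
ee_rot: [[-0.996, -0.09, -0.0], [-0.09, 0.996, -0.0], [0.0, -0.0, -1.0]]
ft_force: [-0.5, -0.4, -0.2]
opening: 0.0425
```

```bash
python3 look.py d6
```

```text
12.0 [0.61641183 0.04799318 0.03629135] [-0.27650918  0.03136664  0.61375795] 0.04245556923457581
tcp lane 0.0023106935903597424 0.00010612039464111302
[(-50, 18), (-46, 18), (-42, 19), (-38, 20), (-34, 19), (-30, 24), (-26, 25), (-22, 25), (-18, 24), (-14, 26), (-10, 26), (-6, 31), (-2, 34), (2, 36), (6, 48), (10, 67), (14, 72), (18, 75), (22, 80), (26, 84), (30, 85), (34, 87), (38, 89), (42, 91), (46, 91), (50, 95), (54, 109), (58, 116), (62, 112), (66, 106), (70, 100), (74, 94), (78, 87), (82, 78), (86, 70), (90, 61), (94, 54), (98, 32), (102, 24), (106, 26), (110, 16), (114, 18), (118, 25), (122, 24)]
```

View pics/d6.png

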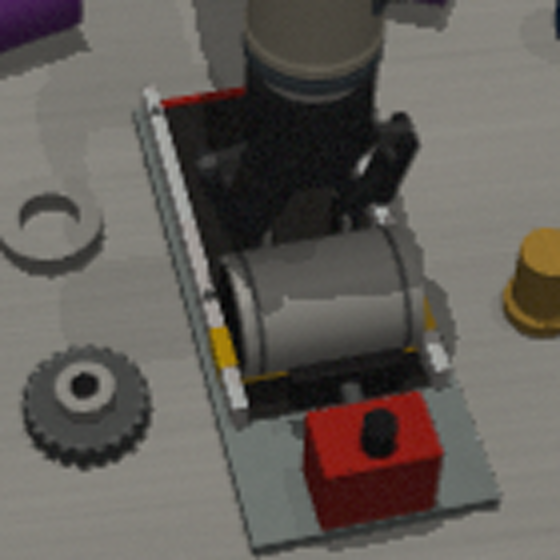

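Emit:
step_arm(commands=[[0.5, 0, 0, 0, 0, 0, 0.5], [0.5, 0.1, 0, 0, 0, 0, 0.5], [0.5, 0, 0, 0, 0, 0, 0.5], [0.5, 0.1, 0, 0, 0, 0, 0.5]])

```text
clock: 12.5
tcp_pos: [0.6184, 0.0482, 0.0363]
ee_rot: [[-0.996, -0.09, 0.0], [-0.09, 0.996, -0.0], [-0.0, -0.0, -1.0]]
ft_force: [-0.6, -0.3, -0.6]
opening: 0.0428
```

Emit:
step_arm(commands=[[0.5, 0, 0, 0, 0, 0, 0.5], [0.5, 0.1, 0, 0, 0, 0, 0.5], [0.5, 0, 0, 0, 0, 0, 0.5], [0.5, 0.1, 0, 0, 0, 0, 0.5]])

```text
clock: 13.0
tcp_pos: [0.6204, 0.0484, 0.0363]
ee_rot: [[-0.996, -0.09, 0.0], [-0.09, 0.996, 0.0], [-0.0, 0.0, -1.0]]
ft_force: [-0.2, -0.2, -0.6]
opening: 0.0429
```

```bash
python3 look.py d7
```

```text
13.05 [0.62039896 0.04839158 0.03626292] [ 0.2009352   0.02082866 -0.28703564] 0.0423006269197988
tcp lane 0.00631749453216904 0.00014487827532639133
[(-50, 19), (-46, 18), (-42, 18), (-38, 18), (-34, 19), (-30, 21), (-26, 25), (-22, 24), (-18, 25), (-14, 25), (-10, 25), (-6, 26), (-2, 30), (2, 33), (6, 34), (10, 48), (14, 66), (18, 71), (22, 76), (26, 79), (30, 83), (34, 86), (38, 88), (42, 89), (46, 88), (50, 89), (54, 95), (58, 107), (62, 117), (66, 111), (70, 106), (74, 100), (78, 94), (82, 87), (86, 79), (90, 69), (94, 60), (98, 33), (102, 25), (106, 27), (110, 14), (114, 17), (118, 24), (122, 23)]
```

View pics/d7.png

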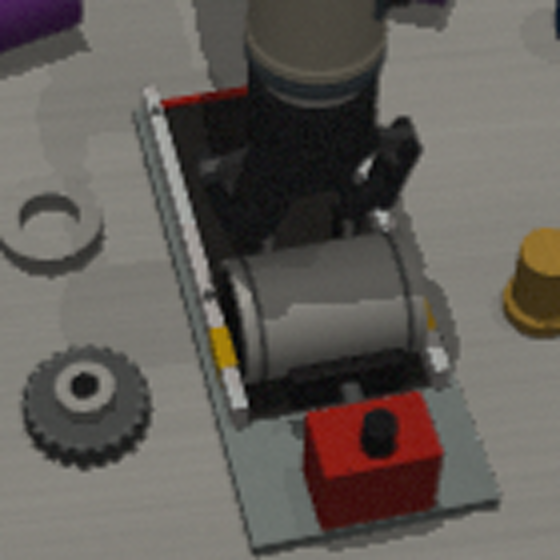

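Emit:
step_arm(commands=[[0.5, 0, 0, 0, 0, 0, 0.5], [0.5, 0.1, 0, 0, 0, 0, 0.5], [0.5, 0, 0, 0, 0, 0, 0.5], [0.5, 0.1, 0, 0, 0, 0, 0.5]])

```text
clock: 13.55
tcp_pos: [0.6224, 0.0486, 0.0363]
ee_rot: [[-0.996, -0.09, -0.0], [-0.09, 0.996, -0.0], [0.0, -0.0, -1.0]]
ft_force: [0.1, 0.7, -0.4]
opening: 0.0427
```

Emit:
step_arm(commands=[[0.5, 0, 0, 0, 0, 0, 0.5], [0.5, 0.1, 0, 0, 0, 0, 0.5], [0.5, 0, 0, 0, 0, 0, 0.5]])

```text
clock: 13.92
tcp_pos: [0.6239, 0.0487, 0.0362]
ee_rot: [[-0.996, -0.09, -0.0], [-0.09, 0.996, 0.0], [0.0, 0.0, -1.0]]
ft_force: [-0.3, -0.6, -0.6]
opening: 0.0425
```

Emit:
step_arm(commands=[[0.5, 0.1, 0, 0, 0, 0, 0.5], [0.5, 0, 0, 0, 0, 0, 0.5], [0.5, 0, 0, 0, 0, 0, 0.5]])

```text
clock: 14.3
tcp_pos: [0.6254, 0.0488, 0.0363]
ee_rot: [[-0.996, -0.09, -0.0], [-0.09, 0.996, -0.0], [0.0, -0.0, -1.0]]
ft_force: [-0.6, 0.2, 0.5]
opening: 0.0432
```

Emit:
step_arm(commands=[[0.5, 0.1, 0, 0, 0, 0, 0.5], [0.5, 0, 0, 0, 0, 0, 0.5], [0.5, 0.1, 0, 0, 0, 0, 0.5]])

```text
clock: 14.68
tcp_pos: [0.6269, 0.049, 0.0363]
ee_rot: [[-0.996, -0.09, 0.0], [-0.09, 0.996, -0.0], [-0.0, -0.0, -1.0]]
ft_force: [-1.1, 0.9, -0.6]
opening: 0.0426
```

```bash
python3 look.py d8
```

```text
14.725 [0.62693027 0.04899903 0.03626769] [-1.05476268  0.03702245  0.41761144] 0.04272437036955416
tcp lane 0.012876958944227999 0.00016339070182549872
[(-50, 19), (-46, 20), (-42, 19), (-38, 18), (-34, 19), (-30, 18), (-26, 18), (-22, 20), (-18, 24), (-14, 23), (-10, 23), (-6, 25), (-2, 25), (2, 28), (6, 32), (10, 34), (14, 37), (18, 57), (22, 69), (26, 73), (30, 77), (34, 81), (38, 83), (42, 85), (46, 89), (50, 89), (54, 89), (58, 89), (62, 96), (66, 117), (70, 115), (74, 110), (78, 104), (82, 97), (86, 91), (90, 83), (94, 73), (98, 37), (102, 25), (106, 26), (110, 16), (114, 18), (118, 23), (122, 24)]
```

View pics/d8.png

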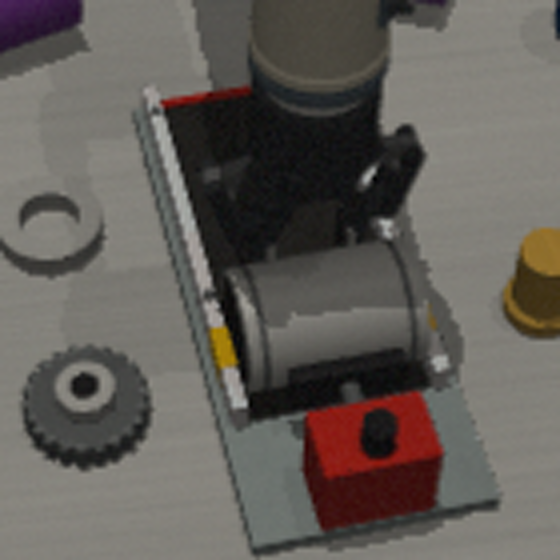

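Emit:
step_arm(commands=[[0.5, 0, 0, 0, 0, 0, 0.5], [0.5, 0.1, 0, 0, 0, 0, 0.5]])

```text
clock: 14.98
tcp_pos: [0.6278, 0.0491, 0.0362]
ee_rot: [[-0.996, -0.09, -0.0], [-0.09, 0.996, -0.0], [0.0, -0.0, -1.0]]
ft_force: [-1.1, -0.6, 0.7]
opening: 0.0426
```

Emit:
step_arm(commands=[[0, 0, 0, 0, 0, 0, 0.5]])

```text
clock: 15.1
tcp_pos: [0.6279, 0.0491, 0.0363]
ee_rot: [[-0.996, -0.09, 0.0], [-0.09, 0.996, -0.0], [-0.0, -0.0, -1.0]]
ft_force: [0.3, 0.2, -0.7]
opening: 0.0426
```

Emit:
step_arm(commands=[[0.5, 0, 0, 0, 0, 0, 0.5], [0.5, 0.1, 0, 0, 0, 0, 0.5], [0.5, 0, 0, 0, 0, 0, 0.5]])

```text
clock: 15.48
tcp_pos: [0.6294, 0.0492, 0.0363]
ee_rot: [[-0.996, -0.09, -0.0], [-0.09, 0.996, 0.0], [0.0, 0.0, -1.0]]
ft_force: [-0.3, -0.4, 1.3]
opening: 0.0427
```

Emit:
step_arm(commands=[[0.5, 0.1, 0, 0, 0, 0, 0.5], [0.5, 0, 0, 0, 0, 0, 0.5]])

```text
clock: 15.72
tcp_pos: [0.6304, 0.0493, 0.0363]
ee_rot: [[-0.996, -0.09, -0.0], [-0.09, 0.996, 0.0], [0.0, 0.0, -1.0]]
ft_force: [0.2, -0.3, -0.3]
opening: 0.0426
```

Emit:
step_arm(commands=[[0.5, 0.1, 0, 0, 0, 0, 0.5], [0.5, 0, 0, 0, 0, 0, 0.5]])

```text
clock: 15.98
tcp_pos: [0.6313, 0.0494, 0.0363]
ee_rot: [[-0.996, -0.09, -0.0], [-0.09, 0.996, -0.0], [0.0, -0.0, -1.0]]
ft_force: [-1.9, -0.6, 0.4]
opening: 0.0428
```

```bash
python3 look.py d9
```

```text
16.025 [0.63125242 0.04937373 0.03624452] [-0.39411137  0.07596359  0.36219358] 0.04257142597494305
tcp lane 0.017215295732480925 0.0001484602444755616
[(-50, 19), (-46, 18), (-42, 18), (-38, 20), (-34, 20), (-30, 19), (-26, 19), (-22, 18), (-18, 20), (-14, 25), (-10, 26), (-6, 25), (-2, 25), (2, 26), (6, 25), (10, 32), (14, 33), (18, 34), (22, 52), (26, 68), (30, 71), (34, 76), (38, 80), (42, 84), (46, 85), (50, 86), (54, 89), (58, 90), (62, 89), (66, 93), (70, 110), (74, 116), (78, 111), (82, 105), (86, 98), (90, 91), (94, 83), (98, 39), (102, 25), (106, 25), (110, 15), (114, 16), (118, 24), (122, 22)]
```

View pics/d9.png

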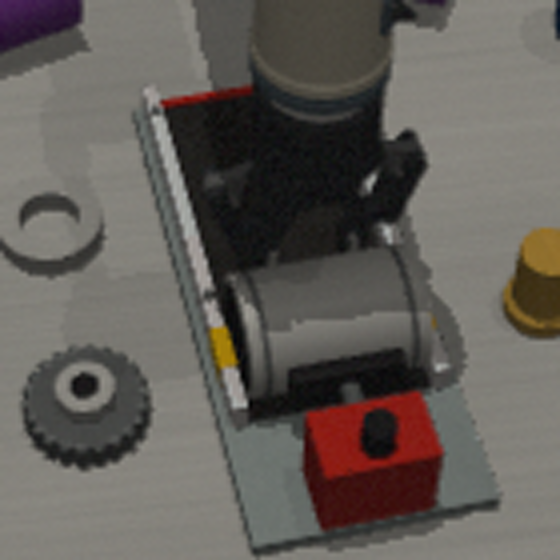

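Emit:
step_arm(commands=[[0.5, 0.1, 0, 0, 0, 0, 0.5], [0.5, 0, 0, 0, 0, 0, 0.5]])

```text
clock: 16.27
tcp_pos: [0.6317, 0.0494, 0.0361]
ee_rot: [[-0.996, -0.09, -0.002], [-0.09, 0.996, -0.0], [0.002, -0.0, -1.0]]
ft_force: [-4.3, -1.0, 2.2]
opening: 0.0428
```

Emit:
step_arm(commands=[[0, 0, 0, 0, 0, 0, 0.5]])

```text
clock: 16.4
tcp_pos: [0.6317, 0.0494, 0.0362]
ee_rot: [[-0.996, -0.09, -0.002], [-0.09, 0.996, -0.0], [0.002, -0.0, -1.0]]
ft_force: [-4.8, -0.5, 1.0]
opening: 0.0427
```

Emit:
step_arm(commands=[[0, 0, 0, 0, 0, 0, 0.5]])

```text
clock: 16.52
tcp_pos: [0.6317, 0.0494, 0.0361]
ee_rot: [[-0.996, -0.09, -0.002], [-0.09, 0.996, -0.0], [0.002, 0.0, -1.0]]
ft_force: [-4.9, -0.4, 2.2]
opening: 0.0427
```

Emit:
step_arm(commands=[[0.3, 0, 0, 0, 0, 0, 0.5], [0.3, 0.1, 0, 0, 0, 0, 0.5], [0, 0, 0, 0, 0, 0, 0.5]])

```text
clock: 16.9
tcp_pos: [0.632, 0.0495, 0.0361]
ee_rot: [[-0.996, -0.09, -0.002], [-0.09, 0.996, -0.0], [0.002, -0.0, -1.0]]
ft_force: [-6.3, -0.8, 2.6]
opening: 0.0428
```

Emit:
step_arm(commands=[[0, 0, 0, 0, 0, 0, 0.5]])

```text
clock: 17.02
tcp_pos: [0.632, 0.0494, 0.0361]
ee_rot: [[-0.996, -0.09, -0.002], [-0.09, 0.996, -0.0], [0.002, -0.0, -1.0]]
ft_force: [-6.7, -1.4, 2.9]
opening: 0.0428
```

Emit:
step_arm(commands=[[0.2, 0, 0, 0, 0, 0, 0.5], [0, 0, 0, 0, 0, 0, 0.5], [0, 0, 0, 0, 0, 0, 0.5], [0, 0, 0, 0, 0, 0, 0.5], [0, 0, 0, 0, 0, 0, 0.5], [0, 0, 0, 0, 0, 0, 0.5]])

```text
clock: 17.77
tcp_pos: [0.6321, 0.0495, 0.0361]
ee_rot: [[-0.996, -0.09, -0.003], [-0.09, 0.996, -0.0], [0.003, -0.0, -1.0]]
ft_force: [-6.1, -0.6, 3.4]
opening: 0.0427
```

Emit:
step_arm(commands=[[0, 0, 0, 0, 0, 0, 0.5], [0, 0, 0, 0, 0, 0, 0.5], [0, 0, 0, 0, 0, 0, 0.5], [0, 0, 0, 0, 0, 0, 0.5], [0, 0, 0, 0, 0, 0, 0.5], [0, 0, 0, 0, 0, 0, 0.5]])

```text
clock: 18.52
tcp_pos: [0.6321, 0.0494, 0.0361]
ee_rot: [[-0.996, -0.09, -0.003], [-0.09, 0.996, -0.0], [0.003, -0.0, -1.0]]
ft_force: [-7.6, -0.9, 3.2]
opening: 0.0426
```

```bash
python3 look.py d10
```

```text
18.575 [0.63210879 0.04945271 0.03610612] [-6.95068843 -0.75525505  3.54333826] 0.04258107490011129
tcp lane 0.01807530547113207 0.0001502261716933771
[(-50, 19), (-46, 19), (-42, 17), (-38, 19), (-34, 19), (-30, 20), (-26, 19), (-22, 18), (-18, 20), (-14, 23), (-10, 25), (-6, 25), (-2, 23), (2, 25), (6, 25), (10, 30), (14, 31), (18, 34), (22, 49), (26, 67), (30, 71), (34, 74), (38, 79), (42, 83), (46, 85), (50, 86), (54, 89), (58, 90), (62, 88), (66, 87), (70, 98), (74, 116), (78, 112), (82, 106), (86, 99), (90, 93), (94, 85), (98, 50), (102, 24), (106, 25), (110, 17), (114, 15), (118, 22), (122, 22)]
```

View pics/d10.png

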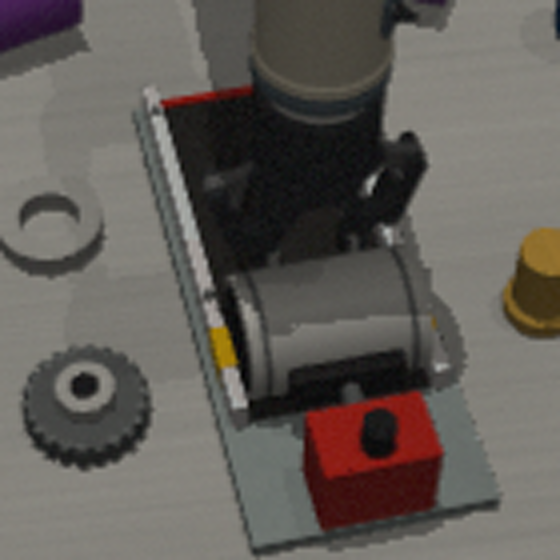

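Emit:
step_arm(commands=[[-0.2, 0, 0, 0, 0, 0, 0.5], [-0.2, 0, 0, 0, 0, 0, 0.5], [-0.2, -0.1, 0, 0, 0, 0, 0.5], [-0.1, 0, 0, 0, 0, 0, 0.5], [-0.1, 0, 0, 0, 0, 0, 0.5], [-0.1, 0, 0, 0, 0, 0, 0.5], [-0.1, 0, 0, 0, 0, 0, 0.5], [-0.1, -0.1, 0, 0, 0, 0, 0.5], [-0.1, 0, 0, 0, 0, 0, 0.5], [-0.1, 0, 0, 0, 0, 0, 0.5]])

```text
clock: 19.82
tcp_pos: [0.632, 0.0494, 0.0361]
ee_rot: [[-0.996, -0.09, 0.0], [-0.09, 0.996, 0.0], [-0.0, 0.0, -1.0]]
ft_force: [-2.6, 1.2, -0.0]
opening: 0.0425
```

Emit:
step_arm(commands=[[-0.1, 0, 0, 0, 0, 0, 0.5], [-0.1, 0, 0, 0, 0, 0, 0.5], [-0.1, 0, 0, 0, 0, 0, 0.5], [-0.1, 0, 0, 0, 0, 0, 0.5], [-0.1, 0, 0, 0, 0, 0, 0.5], [-0.1, 0, 0, 0, 0, 0, 0.5]])

```text
clock: 20.58
tcp_pos: [0.6314, 0.0494, 0.0364]
ee_rot: [[-0.996, -0.09, 0.0], [-0.09, 0.996, 0.0], [-0.0, -0.0, -1.0]]
ft_force: [-1.6, 0.9, -0.4]
opening: 0.0427
```

Emit:
step_arm(commands=[[-0.1, 0, 0, 0, 0, 0, 0.5], [-0.1, 0, 0, 0, 0, 0, 0.5], [-0.1, 0, 0, 0, 0, 0, 0.5], [-0.1, 0, 0, 0, 0, 0, 0.5], [-0.1, 0, 0, 0, 0, 0, 0.5], [-0.1, 0, 0, 0, 0, 0, 0.5], [-0.1, -0.1, 0, 0, 0, 0, 0.5], [-0.1, 0, 0, 0, 0, 0, 0.5]])

```text
clock: 21.58
tcp_pos: [0.6304, 0.0493, 0.0363]
ee_rot: [[-0.996, -0.09, -0.0], [-0.09, 0.996, -0.0], [0.0, -0.0, -1.0]]
ft_force: [0.6, -0.2, -0.5]
opening: 0.0427
```

Emit:
step_arm(commands=[[-0.1, 0, 0, 0, 0, 0, 0.5], [-0.1, 0, 0, 0, 0, 0, 0.5], [-0.1, 0, 0, 0, 0, 0, 0.5], [-0.1, 0, 0, 0, 0, 0, 0.5], [-0.1, -0.1, 0, 0, 0, 0, 0.5], [-0.2, 0, 0, 0, 0, 0, 0.5], [-0.2, 0, 0, 0, 0, 0, 0.5], [-0.2, 0, 0, 0, 0, 0, 0.5]])

```text
clock: 22.58
tcp_pos: [0.6293, 0.0492, 0.0363]
ee_rot: [[-0.996, -0.09, 0.0], [-0.09, 0.996, -0.0], [-0.0, -0.0, -1.0]]
ft_force: [0.1, -0.1, -0.7]
opening: 0.0429
```

```bash
python3 look.py d11
```

```text
22.625 [0.62930291 0.04917784 0.03627984] [-0.32918052 -0.03997745  0.84492427] 0.04247264616611817
tcp lane 0.015256073858339197 0.00012842716262378352
[(-50, 19), (-46, 19), (-42, 20), (-38, 20), (-34, 18), (-30, 18), (-26, 19), (-22, 19), (-18, 22), (-14, 25), (-10, 25), (-6, 24), (-2, 25), (2, 25), (6, 28), (10, 33), (14, 34), (18, 34), (22, 53), (26, 68), (30, 72), (34, 77), (38, 81), (42, 83), (46, 85), (50, 87), (54, 89), (58, 90), (62, 95), (66, 111), (70, 120), (74, 117), (78, 111), (82, 105), (86, 98), (90, 91), (94, 83), (98, 40), (102, 24), (106, 27), (110, 15), (114, 18), (118, 23), (122, 23)]
```

View pics/d11.png

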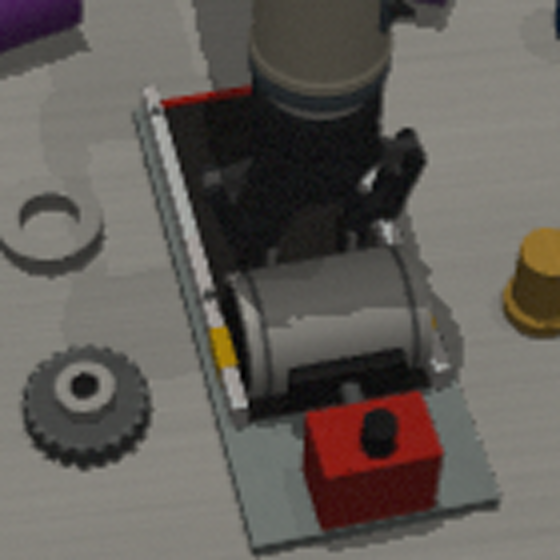

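Emit:
step_arm(commands=[[-0.5, 0, 0, 0, 0, 0, 0.5], [-1, -0.1, 0, 0, 0, 0, 0.5], [-2, -0.2, 0, 0, 0, 0, 0.5], [-4, -0.4, 0, 0, 0, 0, 0.5], [-8, -0.7, 0, 0, 0, 0, 0.5], [-12, -1.1, 0, 0, 0, 0, 0.5], [-15, -1.3, 0, 0, 0, 0, 0.5], [-15, -1.3, 0, 0, 0, 0, 0.5], [-8, -0.7, 6, 0, 0, 0, 0.5], [-4, 0, 15, 0, 0, 0, 0.5], [0, 0, 25, 0, 0, 0, 0.5], [-10, 0, 35, 0, 0, 0, 0.5], [-25, 0, 35, 0, 0, 0, 0.5], [-35, 0, 25, 0, 0, 0, 0.5], [-35, 0, 10, 0, 0, 0, 0.5], [-20, 0, 0, 0, 0, 0, 0.5], [0, 0, 0, 0, 0, 0, 0.5]])

```text
clock: 24.75
tcp_pos: [0.4347, 0.0435, 0.1893]
ee_rot: [[-0.996, -0.09, 0.004], [-0.09, 0.996, 0.0], [-0.004, -0.0, -1.0]]
ft_force: [0.7, 0.4, -0.4]
opening: 0.043
```

```bash
cat > fin.py <<'E'
from bench import ctrl
from h import *
import sys
a=ctrl.capture("scene");b=ctrl.capture("top");s=ctrl.observe();print(s["clock"],s["tcp_pos"],s["ft_force"])
cv2.imwrite(f"pics/{sys.argv[1]}.png",np.hstack([cv2.resize(a[190:330,280:420],(400,400),interpolation=cv2.INTER_CUBIC),cv2.resize(b[80:230,230:380],(400,400),interpolation=cv2.INTER_CUBIC)]))
O=np.array([.61412,.04768]);ex=np.array([.996,.0898]);ey=np.array([-.0898,.996])
for n,im in(("scene",a),("top",b)):
    ci=ctrl.camera_info(n);g=cv2.cvtColor(im,cv2.COLOR_BGR2GRAY).astype(np.float32);pr=[]
    for st in np.arange(0,.115,.003):
        v=[]
        for w in np.linspace(-.03,.03,7):
            P=O+st*ex+w*ey;u=proj(ci,np.array([*P,.05]));v.append(cv2.getRectSubPix(g,(1,1),(float(u[0]),float(u[1])))[0,0])
        pr.append((round(st*1000),int(np.mean(v))))
    print(n,pr)
E
python3 fin.py f1
```

```text
24.85 [0.43541291 0.043382   0.1881502 ] [-0.82353318  0.05008722 -0.8476725 ]
scene [(0, 30), (3, 30), (6, 30), (9, 30), (12, 29), (15, 30), (18, 37), (21, 71), (24, 112), (27, 121), (30, 123), (33, 127), (36, 131), (39, 133), (42, 137), (45, 140), (48, 143), (51, 143), (54, 144), (57, 143), (60, 138), (63, 131), (66, 125), (69, 122), (72, 120), (75, 116), (78, 112), (81, 107), (84, 103), (87, 98), (90, 92), (93, 87), (96, 68), (99, 29), (102, 25), (105, 27), (108, 21), (111, 14), (114, 16)]
top [(0, 48), (3, 43), (6, 41), (9, 42), (12, 43), (15, 42), (18, 40), (21, 39), (24, 45), (27, 57), (30, 69), (33, 81), (36, 89), (39, 97), (42, 102), (45, 109), (48, 114), (51, 119), (54, 123), (57, 129), (60, 134), (63, 140), (66, 148), (69, 152), (72, 153), (75, 151), (78, 146), (81, 140), (84, 136), (87, 132), (90, 129), (93, 125), (96, 122), (99, 115), (102, 104), (105, 86), (108, 61), (111, 47), (114, 46)]
```

View pics/f1.png

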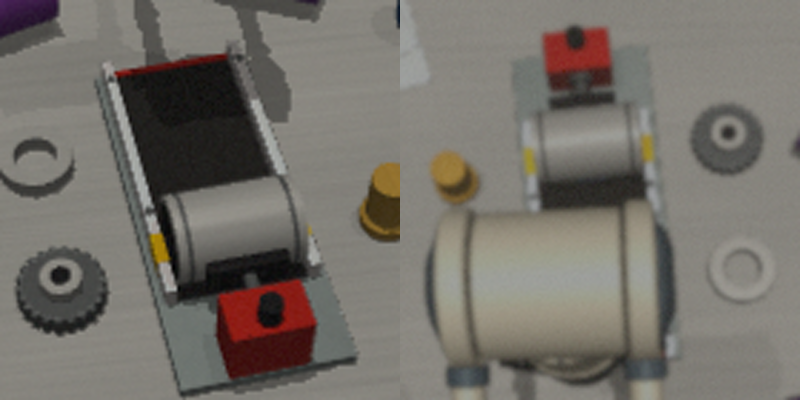

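Emit:
step_arm(commands=[[0, 0, 0, 0, 0, 0, 0.5], [0, 0, 0, 0, 0, 0, 0.5], [0, 0, 0, 0, 0, 0, 0.5], [0, 0, 0, 0, 0, 0, 0.5], [0, 0, 0, 0, 0, 0, 0.5], [0, 0, 0, 0, 0, 0, 0.5], [0, 0, 0, 0, 0, 0, 0.5], [0, 0, 0, 0, 0, 0, 0.5]])

```text
clock: 25.85
tcp_pos: [0.4348, 0.0434, 0.1873]
ee_rot: [[-0.996, -0.09, 0.0], [-0.09, 0.996, -0.0], [-0.0, -0.0, -1.0]]
ft_force: [-0.1, -0.3, 0.1]
opening: 0.0427
```

```bash
python3 fin.py f2
python3 - <<'E'
import sys;sys.path.insert(0,'.')
from bench import ctrl
from h import *
# calibrate: top-cam half-crossings at sub-mm, start and now; per-side (yaw)
O=np.array([.61412,.04768]);ex=np.array([.996,.0898]);ey=np.array([-.0898,.996])
ci=ctrl.camera_info("top")
def cr(im,s0,s1,ws):
    g=cv2.cvtColor(im,cv2.COLOR_BGR2GRAY).astype(np.float32);S=np.arange(s0,s1,.0005);v=0
    for w in ws:
        v=v+np.array([cv2.getRectSubPix(g,(1,1),tuple(map(float,proj(ci,np.array([*(O+s*ex+w*ey),.05])))))[0,0] for s in S])
    v/=len(ws);i=np.where(v>75)[0];return S[i[0]]*1e3,S[i[-1]]*1e3,(S[i[0]]+S[i[-1]])*500
a=cv2.imread("pics/top0.png");b=ctrl.capture("top")
for ws in([-.04,-.035,-.03],[-.01,0,.01],[.03,.035,.04]): print(cr(a,-.15,-.045,ws),cr(b,.015,.109,ws))
E
```

```text
25.95 [0.43481687 0.04338742 0.18727271] [-0.46454251 -0.22086934 -0.40951044]
scene [(0, 30), (3, 30), (6, 30), (9, 30), (12, 31), (15, 30), (18, 37), (21, 71), (24, 112), (27, 121), (30, 124), (33, 127), (36, 130), (39, 133), (42, 137), (45, 140), (48, 143), (51, 143), (54, 144), (57, 143), (60, 138), (63, 131), (66, 125), (69, 122), (72, 120), (75, 116), (78, 112), (81, 107), (84, 103), (87, 98), (90, 93), (93, 87), (96, 68), (99, 30), (102, 26), (105, 27), (108, 21), (111, 15), (114, 17)]
top [(0, 50), (3, 45), (6, 43), (9, 42), (12, 41), (15, 41), (18, 39), (21, 39), (24, 44), (27, 55), (30, 69), (33, 80), (36, 90), (39, 97), (42, 103), (45, 108), (48, 114), (51, 118), (54, 123), (57, 129), (60, 134), (63, 140), (66, 147), (69, 152), (72, 154), (75, 151), (78, 146), (81, 140), (84, 135), (87, 131), (90, 129), (93, 125), (96, 121), (99, 115), (102, 105), (105, 85), (108, 61), (111, 47), (114, 46)]
(np.float64(-132.99999999999997), np.float64(-59.999999999999915), np.float64(-96.49999999999994)) (np.float64(31.500000000000014), np.float64(108.50000000000009), np.float64(70.00000000000004))
(np.float64(-132.99999999999997), np.float64(-59.999999999999915), np.float64(-96.49999999999994)) (np.float64(31.500000000000014), np.float64(106.00000000000009), np.float64(68.75000000000004))
(np.float64(-132.49999999999997), np.float64(-59.499999999999915), np.float64(-95.99999999999994)) (np.float64(32.000000000000014), np.float64(108.50000000000009), np.float64(70.25000000000004))
```

```bash
python3 -c "
from bench import ctrl
print(ctrl.sign_off(), ctrl.observe()['clock'])"
```

```text
the job is handed in; nothing more can be done
the job is handed in; nothing more can be done
```

I rolled the bare steel liner up the lane with the half-open fingers behind it, pressed it against the pad, eased off slowly and handed the job in. No verdict was reported.

- **Press:** the wrist force read about 6 to 7.6 N for roughly 1.5 s. Allowing about 2 N for friction, that is about 4 to 5 N on the pad. The pad force itself was not measured directly.
- **Ease-off:** I backed off at about 1 to 2 mm/s. The force fell to zero within noise, and the fingers then withdrew without disturbing the liner.
- **Last checks:** two picture pairs about 1.1 s apart show the liner at rest in the lane. Its axis is across the lane to within about 0.01 rad, and the arm is well clear. In the cropped views the gear, bearing and sleeve look undisturbed; I did not measure the other loose parts, but the arm never went near them.
- **Disagreement:** the estimates of the final position differ. The top camera gives x of about 67 to 70 mm along the lane, and the finger position at first contact gives about 64 to 66 mm. Either way it lies about 4 to 10 mm beyond the mark's middle, inside the 15 mm tolerance.

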